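Bring the cross under the drill bit

ROBOT

A 6-joint arm with a two-finger parallel gripper is mounted at the origin on the work surface. World frame = base frame: x ahead of the robot, y to its left, z up, the work surface at z = 0. Lengths are in m, angles in rad, forces in N, time in s.
With the tool pointing down it reaches from about 0.35 to 0.975 m from the base axis. Payload 4.9 kg.
Tool frame: the origin (TCP) lies midway between the tips of the shut fingers; the grasp point (between the pads) lies ctrl.tcp_to_grasp behind it (ctrl.tcp_to_grasp is the distance from the TCP to the grasp point, in m); z points along the fingers, y is the direction in which the jaws open and shut (so a half turn about z gives the same grasp; the last joint's range is limited). The gripper opens to 85 mm and grips with 20 to 120 N. Pads are 22 mm wide; open, the fingers measure 114 mm over their backs; the gripper's body (76 mm by 85 mm) begins 54 mm behind the grasp point. The pads swing forward as they close: fully open they stand 13 mm farther back than shut.
Start: joints at [-1.369, 0.053, 1.613, -0, 1.476, -0.119], TCP at [0.197, -0.593, 0.231] pointing down, gripper open.
Joint ranges: [-3.01, 3.01], [-1.01, 2.22], [0.06, 2.58], [-1.02, 4.17], [0.09, 2.62], [-3.14, 3.14]. Speed limits (rad/s): [2.57, 2.57, 3.14, 3.14, 3.14, 3.14].

INTERFACE

Orientations are given as a rotation vector (axis times angle).
In Python, from station import ctrl, get_image, calibration, finish_job, models gives the robot as it stands.
- The arm moves only by the shell command python3 -m creep 'ROWS' [FORCE]. ROWS is JSON, a list of rows, each a list of 7 numbers: the opening, from 0 (shut) to 1 (fully open), then the shift along the tool's x, y, z in m, then the turn, a rotation vector about the tool's x, y, z in degrees. A call has 1 to 20 rows; each row shifts and turns the commanded pose from where the row before left it, along the tool's axes as they then stand; what a row does not reach is not made up. A row lasts 1/10 s, in which the tool goes at most 50 mm and 8.59 degrees, less where a joint would pass 70% of its speed; a pose out of reach is approached as far as the arm can. A call with a gripper value outside its range is refused whole. The fingers move at their own pace and stop on an object; FORCE is the grip in N (left out, the last holds). Time passes only in rows, so rows that do not move let the fingers close. It gives the time, the measured TCP pose, the force and the opening at its end, in the units of the state.
- ctrl.get_obs(): the state, without advancing time (a new reading comes with each control period).
- get_image(name): name is "side" or "top"; returns the picture (384x512x3 uint8, red, green, blue); there is no depth.
- calibration(name): a dict with "mtx" (3x3 intrinsics, pixels), "R" (3x3) and "t" (3): a world point X has camera coordinates R X + t. Camera axes: x right, y down, z forward; pixel columns grow to the right and rows downward; lengths in m; the calibration is good to about 2 mm. A picture is of the moment at which its call begins. calibration takes no time and is no camera call.
- finish_job(): hands the job in, once; it reports no verdict.
Trained networks look in the newest picture that a camera, given by its name, has taken for a name from the list of things; names that differ only in an ending like _2 or _b are one class to them, and where a whole thing is asked for, a point or a joint stands for the part that bears it (a point fixed in the world has none). Each returns a list of dicts, best first, with "conf" (0 to 1); they miss things now and then, are a little off and sometimes report something else, mostly with a low value. They report only what shows in the picture. A call takes as long as a camera call. They do not tell look-alikes from the thing itself.
- models.search_frame(camera, name): "extent" ([left, top, right, bottom] in pixels, round what is visible of it).
The state is a dict: "t": time; "q": joint angles; "dq": joint speeds; "effort": joint torques, N m; "tool_pos": TCP position; "tool_rot": TCP orientation; "contact_force": force on the tool from outside, world axes, zero at the start; "wrist_torque": the same for the moment, N m; "opening": finger opening in m.
Only numpy, scipy, OpenCV 4.12 (cv2) and the standard library are available. Lean on these libraries where they do the work, as an engineer would, in place of code of your own. Each camera call takes 0.05 s, during which the arm holds its last target. There are 200 camera calls.

TASK

Of the two small paddle boards on the bench, take the one with the blue cross and slide it flat along the bench, without lifting it, until the cross sits right under the tip of the drill bit, then let go of it. Do not move the plain board, and do not knock the drill stand.

Things in the scene. Friction and masses are not known exactly. Their poses are not given: they have to be found in the camera images.
- marked_board: Loose pale wooden paddle board with a blue cross, flat on the bench, 220 x 100 x 20 mm, 0.25 kg. Origin: underside, mid-length, on the centre line; x from handle to wide end (roughly away from the robot), z up. Wide part: x -30 to 110, y -50 to 50 mm. Handle, to grip from above across y: x -110 to -30, y -17 to 17 mm. Starts left or right of the drill, the plain board on the other side.
- mark (a point): Centre of the blue cross (strokes 32 mm long, 6 mm wide) on the top face of the marked board, at x = +80, y = -25, z = 20 mm in the board's frame, near one corner of the wide end.
- drill_stand: Fixed drill stand. Origin: bench right below the bit tip; z up. Bit tip 34 mm high; chuck 36 mm wide from 79, round green head 68 mm wide from 130 to 250 mm high, topped by a round orange cap 52 mm wide centred on the bit's axis, top at 258. A green arm (175-215 high) leads to a column (344 high) on a 100 mm square foot, 200 mm from the bit, away from the robot and 15-45 deg to -y.
- plain_board: The other loose paddle board, same wood, shape, size and frame, but without a cross. It stays where it is.
Mind the look-alikes: they are no part of the job. Leave any purple look-alike of the marked_board alone.

How it is judged:
At the end, for the whole second after the job is handed in: The marked board lies flat and still on the bench, released, cross up, the centre of its cross within 12 mm sideways of the point straight below the bit tip; the plain board is within 15 mm of where it started (horizontal distance between mark and drill_stand below 0.012 m and height (world z) of marked_board below 0.004 m and angle between marked_board's own z axis and vertical below 0.05 rad and linear speed of marked_board below 0.01 m/s and distance of plain_board from where it was at the start of the episode below 0.015 m); the robot touches nothing.
It fails at once if the marked board is lifted or tipped: its origin rises more than 12 mm off the bench or it tilts more than 10 degrees (height (world z) of marked_board above 0.012 m or angle between marked_board's own z axis and vertical above 0.175 rad).
It fails at once if the plain board is moved more than 15 mm (distance of plain_board from where it was at the start of the episode above 0.015 m).
It fails at once if the drill stand is knocked (over 10 N) (contact force between drill_stand and anything else above 10 N).
It also fails if it takes over 42 s, if anything falls off the work surface, if the arm or the gripper's body presses on something with over 40 N, if the wrist force passes 120 N, or if a joint passes its speed limit or range.

## Working session

There is one attempt and no reset: what is moved stays moved. The work goes in short steps, Python scripts to look and compute and a shell command to move; the robot and the scene stay as the last step left them, time stands still between calls to the robot, and variables do not carry over. Pictures are saved under pics/ and viewed, about 8 in all and at most 12, crops included, and the job is handed in when it is done.

```bash
ls; mkdir -p pics
python3 - <<'E'
from station import ctrl,get_image,calibration,models
import cv2
o=ctrl.get_obs();print(o['t'],o['tool_pos'],o['tool_rot'],o['opening'],ctrl.tcp_to_grasp)
for n in("top","side"):
    cv2.imwrite(f"pics/{n}0.png",cv2.cvtColor(get_image(n),cv2.COLOR_RGB2BGR))
    c=calibration(n);print(n,c)
    for k in("marked_board","mark","drill_stand","plain_board"):
        print(k,[(d['extent'],round(d['conf'],2)) for d in models.search_frame(n,k)])
E
```

```text
pics
0.0 [ 0.19694517 -0.59249215  0.23004042] [-3.09921162e+00 -5.01420996e-01  1.50734571e-04] 0.08565961770624944 0.0187
top {'mtx': array([[489.7573284 ,   0.        , 256.8852549 ],
       [  0.        , 489.7573284 , 195.66493218],
       [  0.        ,   0.        ,   1.        ]]), 'R': array([[ 0.00668343, -0.99996869,  0.00423742],
       [-0.99676729, -0.0070012 , -0.08003717],
       [ 0.08006433, -0.0036888 , -0.99678287]]), 't': array([0.01802894, 0.47444903, 1.14231851])}
marked_board [([337.1, 266.6, 437.3, 320.2], 0.89), ([367.1, 134.9, 420.4, 224.4], 0.76), ([166.7, 203.9, 245.0, 292.0], 0.71)]
mark [([364.3, 135.0, 421.9, 225.9], 0.89), ([336.9, 267.0, 432.6, 325.4], 0.71), ([169.2, 204.0, 244.2, 290.1], 0.64), ([264.3, 0.5, 353.1, 124.7], 0.62)]
drill_stand [([265.5, 2.3, 349.8, 126.5], 0.58)]
plain_board [([118.3, 128.3, 161.5, 220.7], 0.57)]
side {'mtx': array([[353.21930341,   0.        , 256.86779516],
       [  0.        , 353.21930341, 193.08194995],
       [  0.        ,   0.        ,   1.        ]]), 'R': array([[-0.96080493, -0.27653036,  0.01961756],
       [-0.16783559,  0.52390287, -0.83507903],
       [ 0.22064701, -0.80564058, -0.5497801 ]]), 't': array([0.4495242 , 0.13142768, 0.95284255])}
marked_board [([239.4, 151.6, 297.9, 169.1], 0.84), ([252.2, 219.8, 325.9, 276.7], 0.84), ([317.4, 166.2, 350.0, 195.0], 0.66)]
mark [([249.9, 216.0, 326.6, 279.3], 0.88), ([236.7, 153.6, 298.7, 169.5], 0.72), ([319.9, 164.5, 349.9, 198.1], 0.64)]
drill_stand [([139.0, 74.2, 213.9, 184.5], 0.68)]
plain_board [([144.5, 252.2, 244.1, 302.3], 0.7)]
```

View pics/top0.png

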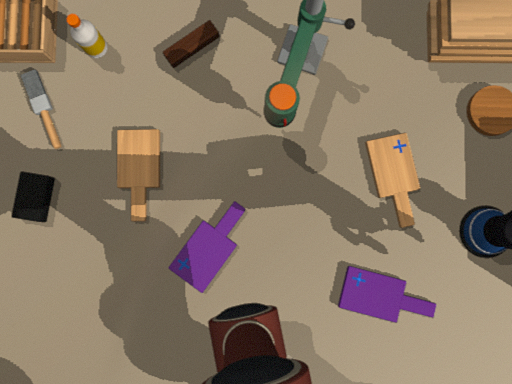

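View pics/side0.png

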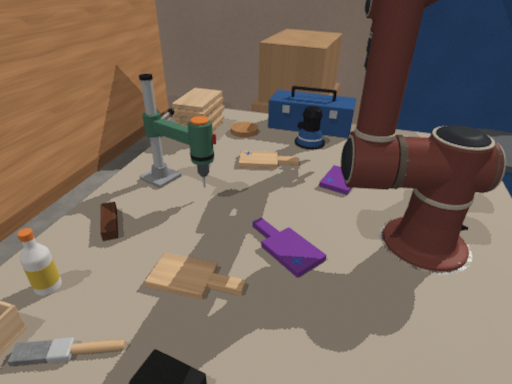

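Top view: the cross is at about (400,146) on the right-hand wooden board, with its handle end near (404,222). The orange cap is at (283,97), the plain board is on the left (139,170), and the two purple ones are decoys. Next I fit the board pose and the drill axis.

```bash
cat > h.py <<'E'
import numpy as np,cv2
from scipy.optimize import least_squares
from station import ctrl,get_image,calibration,models
C={n:calibration(n) for n in("top","side")}
def proj(n,X):
    c=C[n];Y=np.atleast_2d(X)@c["R"].T+c["t"];p=Y@c["mtx"].T;return p[:,:2]/p[:,2:]
def back(n,uv,z):
    c=C[n];d=c["R"].T@np.linalg.inv(c["mtx"])@np.array([*uv,1.]);o=-c["R"].T@c["t"];return o+d*(z-o[2])/d[2]
OUT=np.array([[-110,-17],[-30,-17],[-30,-50],[110,-50],[110,50],[-30,50],[-30,17],[-110,17]])/1000.
def blob(n,img,lo,hi,box):
    m=cv2.inRange(cv2.cvtColor(img,cv2.COLOR_RGB2HSV),lo,hi);k=np.zeros_like(m);l,t,r,b=box;k[t:b,l:r]=255;m&=k
    N,L,S,c=cv2.connectedComponentsWithStats(m);
    if N<2:return None
    i=1+S[1:,4].argmax();return c[i],S[i]
def pts(p,q,z=0.02):
    c,s=np.cos(p[2]),np.sin(p[2]);q=np.atleast_2d(q);return np.c_[p[0]+c*q[:,0]-s*q[:,1],p[1]+s*q[:,0]+c*q[:,1],np.full(len(q),z)]
E
python3 - <<'E'
from h import *
T=get_image("top");S=get_image("side");o=ctrl.get_obs()
print("tcp px",proj("top",o['tool_pos']),proj("side",o['tool_pos']))
for n,I,cap,cr in(("top",T,(255,75,310,130),(385,130,415,165)),("side",S,(185,110,220,135),(235,148,262,165))):
    a=blob(n,I,(3,180,120),(15,255,255),cap);b=blob(n,I,(100,120,50),(125,255,255),cr)
    print(n,a,b, "cap",back(n,a[0],.258).round(4), "cross",back(n,b[0],.02).round(4) if b else 0)
# wood mask of marked board in top
h=cv2.cvtColor(T,cv2.COLOR_RGB2HSV)
for u,v in((390,170),(404,215),(350,150),(430,180),(138,150)):print((u,v),h[v,u])
big=lambda I,x,y,w,hh,k,f:cv2.imwrite(f,cv2.cvtColor(cv2.resize(I[y:y+hh,x:x+w],None,fx=k,fy=k,interpolation=cv2.INTER_CUBIC),cv2.COLOR_RGB2BGR))
a=T[120:240,250:440];b=S[100:210,130:320]
f=np.vstack([cv2.resize(a,(760,480))[:480],]);big(T,250,80,190,150,4,"pics/a.png");big(S,130,100,190,110,4,"pics/b.png")
A=cv2.resize(cv2.imread("pics/a.png"),(600,474)[::1]);
E
```

```text
tcp px [[580.03041861 334.54865357]] [[369.290468    86.72884055]]
top (array([282.32841328,  96.25830258]), array([270,  84,  26,  26, 542], dtype=int32)) (array([399.55263158, 145.81578947]), array([394, 140,  12,  12,  38], dtype=int32)) cap [ 0.6462 -0.0252  0.258 ] cross [ 0.5962 -0.3191  0.02  ]
side (array([198.80555556, 120.86111111]), array([191, 117,  17,   8,  72], dtype=int32)) (array([248. , 152.5]), array([248, 152,   1,   2,   2], dtype=int32)) cap [ 0.6399 -0.0091  0.258 ] cross [ 0.5952 -0.3202  0.02  ]
(390, 170) [ 16 132 218]
(404, 215) [ 15 133 127]
(350, 150) [ 18  69 163]
(430, 180) [ 18  60 119]
(138, 150) [ 16 136 220]
```

View pics/a.png

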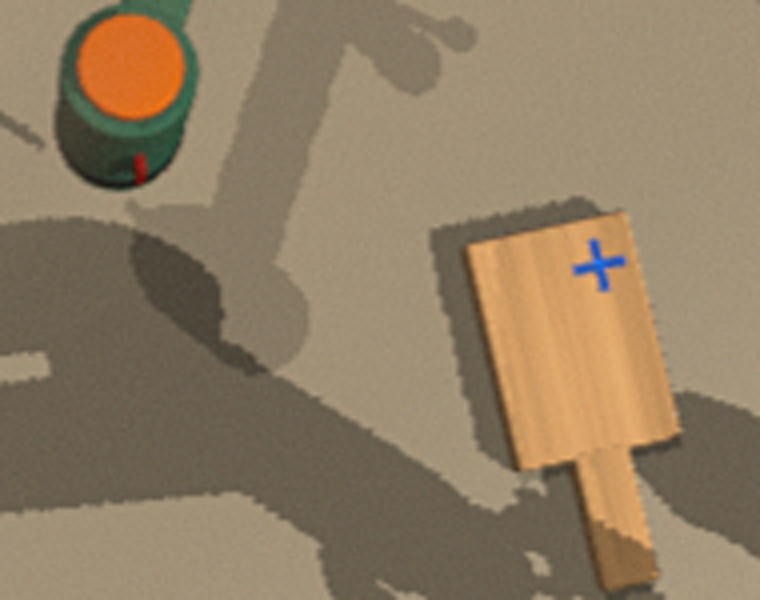

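View pics/b.png

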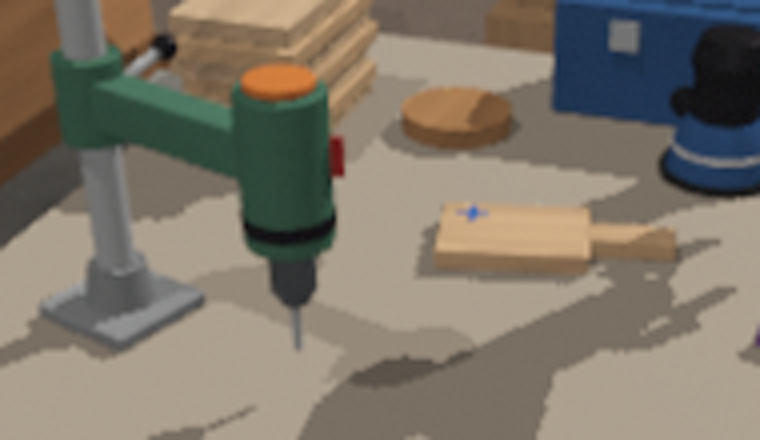

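The crops show the cross on the right front corner (y<0, so the frame matches), the bit tip at side pixel (204.3,187.5), and a blue sander to the right of the handle that I have to stay clear of.

```bash
cat >> h.py <<'E'
def fit(I,box,p0):
    m=cv2.inRange(cv2.cvtColor(I,cv2.COLOR_RGB2HSV),(8,100,60),(22,255,255));m2=np.zeros_like(m);l,t,r,b=box;m2[t:b,l:r]=m[t:b,l:r]
    m2=cv2.morphologyEx(m2,cv2.MORPH_CLOSE,np.ones((9,9)))
    k=max(cv2.findContours(m2,0,cv2.CHAIN_APPROX_NONE)[0],key=cv2.contourArea).reshape(-1,2).astype(float)
    f=lambda p:[cv2.pointPolygonTest(proj("top",pts(p,OUT)).astype(np.float32).reshape(-1,1,2),tuple(x),True) for x in k]
    s=least_squares(f,p0,loss="soft_l1",x_scale=[.01,.01,.1],diff_step=1e-3);return s.x,np.median(np.abs(s.fun))
E
python3 - <<'E'
from h import *
tip=back("side",(204.3,187.5),.034);print("tip side",tip)
c=back("top",(282.3,96.3),.258)
# joint: axis xy from cap in top + cap & tip in side
r=least_squares(lambda p:np.r_[proj("top",[p[0],p[1],.258])[0]-[282.3,96.3],proj("side",[p[0],p[1],.034])[0]-[204.3,187.5],proj("side",[p[0],p[1],.258])[0]-[130+278/4,100+83/4]],[.64,-.02])
print("axis",r.x,r.fun.round(1))
I=get_image("top")
p,e=fit(I,(350,120,430,235),[.52,-.32,.15]);print("board",p,e,"mark",pts(p,[.08,-.025]))
print("handle -0.08",pts(p,[-.08,0]),"yaw deg",np.degrees(p[2]))
print("sander px->z.07",back("top",(487,231),.07))
o=ctrl.get_obs();R=cv2.Rodrigues(o['tool_rot'])[0];print(R.round(3))
E
```

```text
tip side [ 0.64483186 -0.02312369  0.034     ]
axis [ 0.64537622 -0.02422472] [-0.5  0.4 -0.  -0.2 -0.3 -2.1]
board [ 0.51112409 -0.30971803  0.22050702] 0.29468085287966905 mark [[ 0.59465513 -0.31661474  0.02      ]]
handle -0.08 [[ 0.43306115 -0.32721598  0.02      ]] yaw deg 12.634121344689582
sander px->z.07 [ 0.39382125 -0.49867691  0.07      ]
[[ 0.949  0.315  0.   ]
 [ 0.315 -0.949 -0.   ]
 [ 0.     0.    -1.   ]]
```

```bash
python3 -m creep '[[1,0,0,0,0,0,5.8],[1,0.03,-0.021,0,0,0,0],[1,0.03,-0.021,0,0,0,0],[1,0.03,-0.021,0,0,0,0],[1,0.03,-0.021,0,0,0,0],[1,0.03,-0.021,0,0,0,0],[1,0.03,-0.021,0,0,0,0],[1,0.03,-0.021,0,0,0,0],[1,0.03,-0.021,0,0,0,0],[1,0.03,-0.021,0,0,0,0],[1,0.028,-0.019,0,0,0,0],[1,0,0,0,0,0,0],[1,0,0,0,0,0,0]]' 40
cat > tgt.py <<'E'
from h import *
def goto(x,y,z,yaw=None):
    o=ctrl.get_obs();R=cv2.Rodrigues(o['tool_rot'])[0];th=np.degrees(np.arctan2(R[1,0],R[0,0]))
    print("t",o['t'],"pos",o['tool_pos'].round(4),"yaw",th.round(2),"open",o['opening'],"tilt",R[2].round(3),"F",np.round(o['contact_force'],1),"tool shift",(R.T@(np.array([x,y,z])-o['tool_pos'])).round(4))
E
python3 -c "
from tgt import *
goto(.4428,-.325,.004)"
```

```text
t: 1.95
tool_pos: [0.4428, -0.3249, 0.2314]
tool_rot: [3.122, 0.347, -0.001]
contact_force: [-0.1, 0.8, 0.3]
opening: 0.0856
t 1.95 pos [ 0.4428 -0.3249  0.2314] yaw 12.67 open 0.08555773301564248 tilt [-0.  0. -1.] F [-0.1  0.8  0.3] tool shift [0.     0.     0.2274]
```

```bash
python3 -m creep '[[1,0,0,0.04,0,0,0],[1,0,0,0.04,0,0,0],[1,0,0,0.04,0,0,0],[1,0,0,0.03,0,0,0],[1,0,0,0.025,0,0,0],[1,0,0,0.02,0,0,0],[1,0,0,0.012,0,0,0],[1,0,0,0.01,0,0,0],[1,0,0,0.008,0,0,0],[1,0,0,0,0,0,0],[1,0,0,0,0,0,0]]'
python3 - <<'E'
from tgt import *
goto(.4428,-.325,.005)
I=get_image("top");S=get_image("side")
a=cv2.resize(I[110:260,300:512],(636,450));b=cv2.resize(S[120:200,210:360],(636,339))
cv2.imwrite("pics/c.png",cv2.cvtColor(cv2.resize(np.vstack([a,b]),(480,595)),cv2.COLOR_RGB2BGR))
E
```

```text
t: 3.05
tool_pos: [0.443, -0.3257, 0.007]
tool_rot: [3.122, 0.344, 0.001]
contact_force: [0.5, -0.1, -0.4]
opening: 0.0857
t 3.05 pos [ 0.443  -0.3257  0.007 ] yaw 12.58 open 0.0856952033927384 tilt [ 0.001  0.001 -1.   ] F [ 0.5 -0.1 -0.4] tool shift [-0.     -0.0007  0.002 ]
```

View pics/c.png

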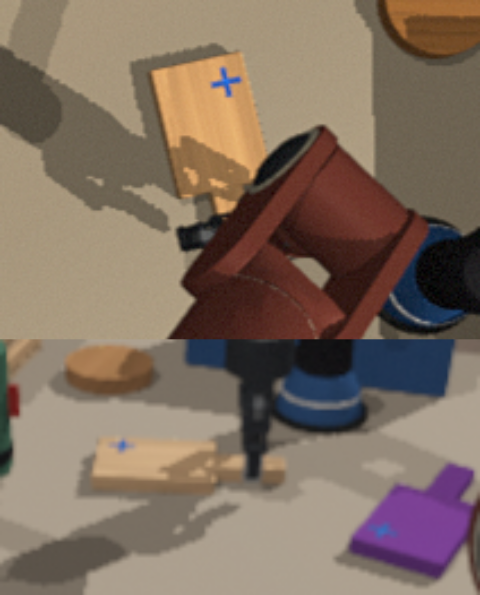

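The jaws straddle the handle at the right spot. Closing.

```bash
python3 -m creep '[[1,0,0,0.001,0,0,0],[0.6,0,0,0,0,0,0],[0.4,0,0,0,0,0,0],[0.2,0,0,0,0,0,0],[0.2,0,0,0,0,0,0],[0.2,0,0,0,0,0,0],[0.2,0,0,0,0,0,0],[0.2,0,0,0,0,0,0],[0.2,0,0,0,0,0,0],[0.2,0,0,0,0,0,0]]' 40
python3 - <<'E'
from tgt import *
goto(.4428,-.325,.005)
I=get_image("top");S=get_image("side")
a=blob("top",I,(100,120,50),(125,255,255),(385,130,415,165));print(back("top",a[0],.02))
E
```

```text
t: 4.15
tool_pos: [0.4429, -0.3256, 0.0057]
tool_rot: [3.122, 0.344, 0.001]
contact_force: [-0.2, -0.2, 4.3]
opening: 0.0331
t 4.15 pos [ 0.4429 -0.3256  0.0057] yaw 12.58 open 0.0331228571852762 tilt [ 0.001  0.001 -1.   ] F [-0.2 -0.2  4.3] tool shift [-0.     -0.0006  0.0007]
[ 0.59635573 -0.31911483  0.02      ]
```

Run:
```python
from tgt import *
S=get_image("side");I=get_image("top")
for z in(.15,.25,.35,.45):print(z,back("top",(300+325/2.264,110+128/2.264),z),back("top",(300+265/2.264,110+190/2.264),z))
print(ctrl.get_obs()['q'])
a=np.hstack([S[:,180:430],I[110:384,250:512][:, :250] if 0 else cv2.resize(I[100:,240:],(368,384))]);cv2.imwrite("pics/d.png",cv2.cvtColor(a,cv2.COLOR_RGB2BGR))
```

```text
0.15 [ 0.5284059 -0.3728604  0.15     ] [ 0.46984224 -0.3155613   0.15      ]
0.25 [ 0.51407913 -0.33404808  0.25      ] [ 0.46122042 -0.28233075  0.25      ]
0.35 [ 0.49975237 -0.29523576  0.35      ] [ 0.45259861 -0.24910019  0.35      ]
0.45 [ 0.4854256  -0.25642344  0.45      ] [ 0.4439768  -0.21586964  0.45      ]
[-7.69184636e-01  1.28146058e-01  1.94122678e+00 -1.14716451e-04
  1.07121623e+00  5.82089113e-01]
```

View pics/d.png

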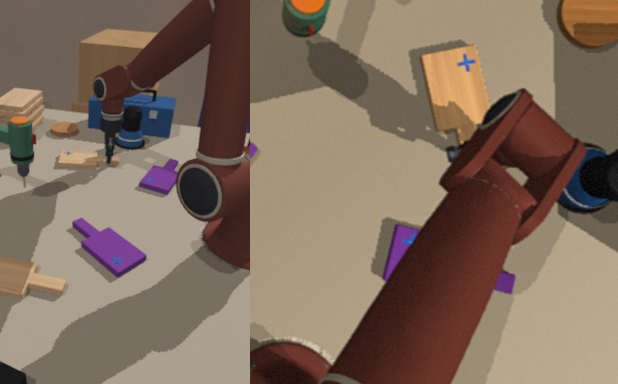

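The wrist reaches about 60–70 mm ahead of the fingers, and the head edge is about 118 mm ahead, so it clears. Sliding.

```bash
python3 -m creep '[[0.2,0.004,-0.01,0,0,0,0],[0.2,0.008,-0.02,0,0,0,0],[0.2,0.008,-0.02,0,0,0,0],[0.2,0.008,-0.02,0,0,0,0],[0.2,0.008,-0.02,0,0,0,0],[0.2,0.008,-0.02,0,0,0,0],[0.2,0.008,-0.02,0,0,0,0],[0.2,0.008,-0.02,0,0,0,0],[0.2,0.008,-0.02,0,0,0,0],[0.2,0.008,-0.02,0,0,0,0],[0.2,0.008,-0.02,0,0,0,0],[0.2,0.008,-0.02,0,0,0,0],[0.2,0.008,-0.02,0,0,0,0],[0.2,0.004,-0.01,0,0,0,0],[0.2,0,0,0,0,0,0],[0.2,0,0,0,0,0,0]]'
python3 - <<'E'
from tgt import *
goto(.4428+.0492,-.3256+.2947,.0057)
I=get_image("top");S=get_image("side")
a=np.hstack([cv2.resize(S[120:230,150:280],(390,330)),cv2.resize(I[70:230,200:390],(392,330))]);cv2.imwrite("pics/e.png",cv2.cvtColor(a,cv2.COLOR_RGB2BGR))
for n,I_ in(("top",I),("side",S)):
    u,v=proj(n,[.633,-.055,.02])[0].astype(int);b=blob(n,I_,(100,110,40),(128,255,255),(u-22,v-18,u+22,v+18))
    print(n,(u,v),b,back(n,b[0],.02) if b else 0)
E
```

```text
t: 5.95
tool_pos: [0.4876, -0.0465, 0.0057]
tool_rot: [-3.12, -0.346, -0.001]
contact_force: [0.5, 6.1, 6.2]
opening: 0.0331
t 5.95 pos [ 0.4876 -0.0465  0.0057] yaw 12.65 open 0.03314299670829903 tilt [ 0.001 -0.003 -1.   ] F [0.5 6.1 6.2] tool shift [ 0.0077 -0.0142  0.0001]
top (np.int64(289), np.int64(129)) (array([282.91666667, 129.08333333]), array([281, 127,   4,   6,  12], dtype=int32)) [ 0.63469452 -0.04001095  0.02      ]
side (np.int64(211), np.int64(186)) (array([208.28571429, 188.57142857]), array([207, 187,   3,   4,   7], dtype=int32)) [ 0.63991506 -0.04118991  0.02      ]
```

View pics/e.png

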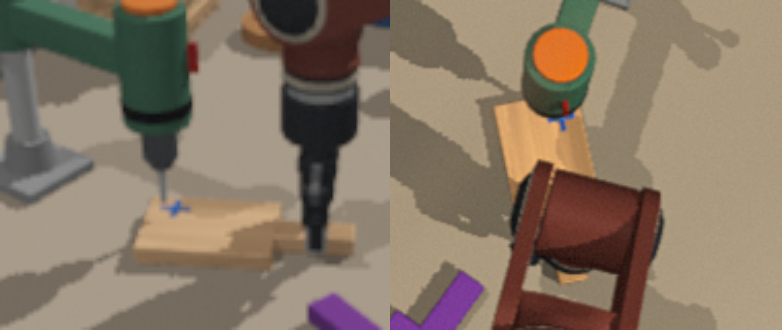

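Side view: the cross (208,190) is one stroke-length short of the tip (204,187). The remaining shift agrees with the tool's position, so I apply it.

```bash
python3 -m creep '[[0.2,0.003,-0.005,0,0,0,0],[0.2,0.003,-0.005,0,0,0,0],[0.2,0.002,-0.004,0,0,0,0],[0.2,0,0,0,0,0,0],[0.2,0,0,0,0,0,0]]'
python3 - <<'E'
from tgt import *
goto(.4428+.0492,-.3256+.2947,.0057)
S=get_image("side")
cv2.imwrite("pics/f.png",cv2.cvtColor(cv2.resize(S[150:215,170:270],(800,520),interpolation=cv2.INTER_CUBIC),cv2.COLOR_RGB2BGR))
u,v=proj("side",[.645,-.024,.02])[0];print("expected cross px",u,v)
print("dpx per mm x,y",(proj("side",[.655,-.024,.02])-[u,v]),(proj("side",[.645,-.014,.02])-[u,v]))
u,v=int(u),int(v);h=cv2.cvtColor(S,cv2.COLOR_RGB2HSV);m=cv2.inRange(h,(100,90,40),(128,255,255));q=np.argwhere(m[v-15:v+15,u-15:u+15])+[v-15,u-15];print(q[:,::-1].tolist())
E
```

```text
t: 6.55
tool_pos: [0.4922, -0.0327, 0.0057]
tool_rot: [-3.122, -0.345, -0.0]
contact_force: [0.3, 0.1, 6.6]
opening: 0.033
t 6.55 pos [ 0.4922 -0.0327  0.0057] yaw 12.6 open 0.03303709524811546 tilt [ 0. -0. -1.] F [0.3 0.1 6.6] tool shift [ 0.0002 -0.0018 -0.    ]
expected cross px 204.64000539692887 191.12891353338668
dpx per mm x,y [[-2.96508213 -0.5322557 ]] [[-1.27576384  1.67493082]]
[[206, 189], [205, 190], [206, 190], [204, 191], [205, 191], [206, 191], [204, 192], [205, 192]]
```

View pics/f.png

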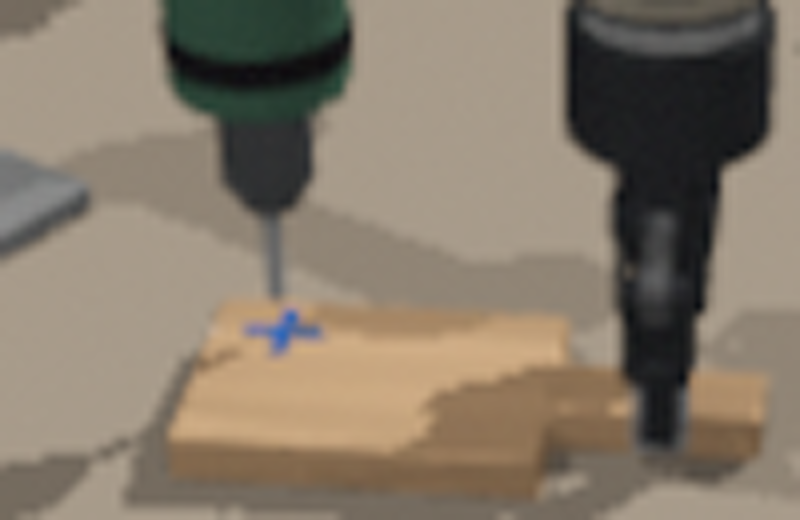

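The cross is at (205.0,190.9) and should be at (204.6,191.1), so it is within about 2 mm. I nudge 1 mm, release and retreat.

```bash
python3 -m creep '[[0.2,0,-0.001,0,0,0,0],[0.2,0,0,0,0,0,0],[0.5,0,0,0,0,0,0],[0.7,0,0,0,0,0,0],[0.7,0,0,0,0,0,0],[0.7,0,0,0,0,0,0],[0.7,0,0,0,0,0,0],[0.7,0,0,-0.01,0,0,0],[0.7,0,0,-0.02,0,0,0],[0.7,0,0,-0.03,0,0,0],[0.7,0,0,-0.03,0,0,0],[0.7,-0.02,0,-0.03,0,0,0],[0.7,-0.03,0,-0.02,0,0,0],[0.7,-0.03,0,0,0,0,0],[0.7,0,0,0,0,0,0],[0.7,0,0,0,0,0,0]]'
python3 - <<'E'
from tgt import *
goto(0,0,0)
S=get_image("side");I=get_image("top")
a=np.vstack([cv2.resize(S[150:215,170:270],(600,390),interpolation=cv2.INTER_CUBIC),cv2.resize(I[70:240,100:500],(600,210))])
cv2.imwrite("pics/g.png",cv2.cvtColor(a,cv2.COLOR_RGB2BGR))
print(blob("top",I,(8,100,60),(22,255,255),(100,120,165,230)))
E
```

```text
t: 8.2
tool_pos: [0.4141, -0.0499, 0.1461]
tool_rot: [3.122, 0.343, 0.003]
contact_force: [0.2, 0.2, 0.1]
opening: 0.0597
t 8.2 pos [ 0.4141 -0.0499  0.1461] yaw 12.54 open 0.05967798017879806 tilt [ 0.002  0.001 -1.   ] F [0.2 0.2 0.1] tool shift [-0.3937 -0.1388  0.1452]
(array([138.13254593, 166.26541995]), array([ 117,  129,   43,   93, 3048], dtype=int32))
```

View pics/g.png

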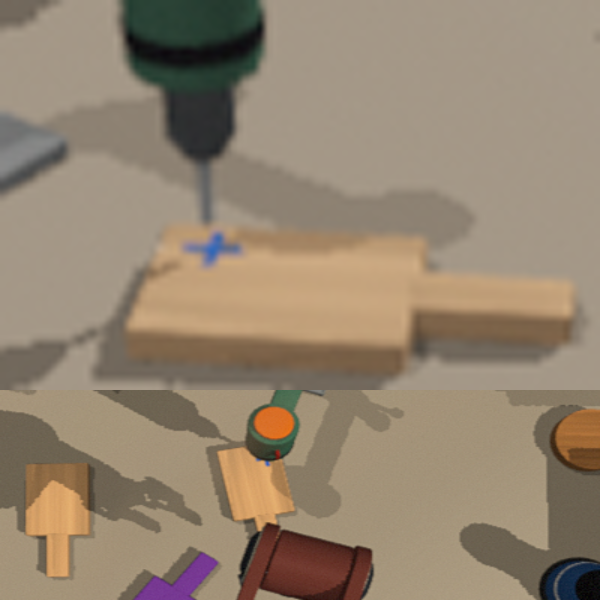

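```bash
python3 -c "
from station import finish_job;print(finish_job())"
```

```text
the job is handed in; nothing more can be done
None
```

The board with the blue cross is now flat on the bench with its cross under the drill bit. I released it, backed the gripper off and handed the job in at about 8.3 s; no verdict was reported.

- **Move:** I gripped the handle from above and slid the board about 0.30 m along the bench, keeping the tool height constant at 5.7 mm.
- **Cross position:** in the last side view the cross was at about (204.8, 191.0) px. A point straight below the bit tip would be at (204.6, 191.1) px, so the error is about 1–2 mm plus calibration error (about 2 mm), against the 12 mm limit.
- **Other objects:** the plain board looks unmoved in the last top view. I did not measure its position against the start. The force readings, taken only at the end of each move, peaked at about 9 N with the board gripped, and the sensor read about 0 after release. I saw no contact with the drill stand or the purple boards.
- **Disagreements:** during the slide, the top camera's reading of the cross was off because the drill head partly hid it, so I relied on the side view and the tool position. Those two differed by less than 2 mm. The first estimates of the drill axis from the two cameras also differed by about 2 mm.

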